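Open the started tablet bottle

ROBOT

A 6-joint arm with a two-finger parallel gripper is mounted at the origin on a cart in front of the work surface, level with it; the furniture and walls round the work are solid. World frame = base frame: x ahead of the robot, y to its left, z up, the work surface at z = 0. Lengths are in mm, angles in rad, forces in N, time in s.
With the tool pointing down it reaches from about 350 to 775 mm from the base axis. Payload 7.3 kg.
Tool frame: the origin (TCP) lies at the centre of the arm's flange, where the gripper is bolted on; the fingertips stand 178 mm ahead of it and the grasp point (between the pads) lies 159 mm ahead of it; z points along the fingers, y is the direction in which the jaws open and shut (so a half turn about z gives the same grasp; the last joint's range is limited). The gripper opens to 92 mm and grips with 3 to 60 N. Pads are 19 mm wide; open, the fingers measure 130 mm over their backs; the gripper's body (75 mm by 190 mm) begins 47 mm behind the grasp point.
Start: joints at [1.109, 0.342, 1.524, -0, 1.275, -0.146], TCP at [163.031, 499.048, 404.741] pointing down, gripper open.
Joint ranges: [-2.53, 2.53], [-0.77, 2.02], [0.04, 2.7], [-1, 4.14], [0.28, 2.66], [-3.11, 3.11]. Speed limits (rad/s): [2.57, 2.57, 3.14, 3.14, 3.14, 3.14].

INTERFACE

Orientations are given as [roll, pitch, yaw] about the fixed x, y, z axes, in that order (R = Rz(yaw) Ry(pitch) Rx(roll)).
In Python, from plant import get_obs, capture, close_job gives the robot as it stands. The module is installed in compiled form; this text tells all that it offers.
- The arm moves only by the shell command python3 -m pendant 'ROWS'. ROWS is JSON, a list of rows, each a list of 3 entries, a list of its own where there are three numbers: the shift along the tool's x, y, z in m, then the turn, a rotation vector about the tool's x, y, z in rad, then the finger opening in m, from 0 to 0.0918. In form: [[[tx, ty, tz], [wx, wy, wz], fingers], ...]. A call has 1 to 10 rows; each row is the pose to reach, as a shift and turn from the pose commanded when the call began, along the tool's axes at that moment; what a row does not reach only later rows make up. A row lasts 1/12 s, in which the tool goes at most 41.7 mm and 7.16 degrees, less where a joint would pass 70% of its speed; a pose out of reach is approached as far as the arm can. A call with a gripper value outside its range is refused whole. The fingers move at their own pace and stop on an object; the grip force is fixed at half the most. Time passes only in rows, so rows that repeat a pose let the fingers close. It gives the time, the measured TCP pose, the force and the opening at its end, in the units of the state.
- get_obs(): the state, without advancing time (a new reading comes with each control period).
- capture(name): name is "scene" or "top" or "wrist"; returns a dict with "color" (480x640x3 uint8, red, green, blue), "mtx" (3x3 intrinsics, pixels), "rvec" (rotation vector, rad) and "tvec" (3), from world to camera coordinates, as OpenCV has them. Camera axes: x right, y down, z forward; pixel columns grow to the right and rows downward; lengths in mm; the calibration is good to about 2 mm. A picture is of the moment at which its call begins. There is no depth.
- close_job(): hands the job in, once; it reports no verdict.
The state is a dict: "time": time; "joint_positions": joint angles; "dq": joint speeds; "tau": joint torques, N m; "tool_pos": TCP position; "tcp_rot": TCP orientation; "contact_force": force on the tool from outside, world axes, zero at the start; "moment": the same for the moment, N m; "grip_width": finger opening in mm.
Only numpy, scipy, OpenCV 4.12 (cv2) and the standard library are available. Lean on these libraries where they do the work, as an engineer would, in place of code of your own. Each camera call takes 0.05 s, during which the arm holds its last target. There are 200 camera calls.

TASK

Two amber tablet bottles with push-and-turn safety caps stand on the worktop, one full and one with only a few tablets left: open the started one, with few tablets, so that someone can take one. Push its cap down, twist it counter-clockwise until it is free, lift it off and finish while still holding the cap in the gripper a few centimetres straight above the open mouth. The bottle must stay standing about where it was, and leave the full bottle shut and the other things where they are.

Things in the scene. Friction and masses are not known exactly. Their poses are not given: they have to be found in the camera images.
- bottle_1: one of two alike: amber see-through bottle, round, 68 mm in diameter, upright, loose, about 0.3 kg in all; 126 mm tall with its cap. Origin: centre of its underside; z up. A paper label goes all round it from 31 to 51 mm height; tablets show below and above it. Shoulder from 76 mm; neck bead (44 mm in diameter) with its top at 94.5 mm. Friction holds it while its cap is pushed.
- cap_1: white ribbed push-and-turn cap of bottle_1, 46 mm in diameter, 27.3 mm tall, 0.05 kg. Origin: centre of the skirt's lower edge, z up. Locked: origin 98.7 mm above the bottle's underside, x axes agree. An inner spring pushes it up (5 N, 9 N when down). Turns only while down 3 mm or more; bottoms on the bead at 4.2 mm; push with 12 to 20 N. Unpushed, the bottle turns with it.
- cap_top_1 (a point): centre of the flat top of cap_1, 126 mm above the worktop when locked. Pushed down, the cap turns counter-clockwise seen from above; three bayonet lugs let it lift straight off between 45 and 80 degrees from locked (hard stop at about 85). Pulled while locked, it takes the bottle along. Grip it across its sides from above.
- mouth_1 (a point): centre of the rim of bottle_1's mouth (29 mm in diameter), 118 mm above its underside, under the cap at first.
- bottle_2: the other: amber see-through bottle, round, 68 mm in diameter, upright, loose, about 0.3 kg in all; 126 mm tall with its cap. Origin: centre of its underside; z up. A paper label goes all round it from 31 to 51 mm height; tablets show below and above it. Shoulder from 76 mm; neck bead (44 mm in diameter) with its top at 94.5 mm. Friction holds it while its cap is pushed.
- cap_2: white ribbed push-and-turn cap of bottle_2, 46 mm in diameter, 27.3 mm tall, 0.05 kg. Origin: centre of the skirt's lower edge, z up. Locked: origin 98.7 mm above the bottle's underside, x axes agree. An inner spring pushes it up (5 N, 9 N when down). Turns only while down 3 mm or more; bottoms on the bead at 4.2 mm; push with 12 to 20 N. Unpushed, the bottle turns with it.
- cap_top_2 (a point): centre of the flat top of cap_2, 126 mm above the worktop when locked. Pushed down, the cap turns counter-clockwise seen from above; three bayonet lugs let it lift straight off between 45 and 80 degrees from locked (hard stop at about 85). Pulled while locked, it takes the bottle along. Grip it across its sides from above.
- mouth_2 (a point): centre of the rim of bottle_2's mouth (29 mm in diameter), 118 mm above its underside, under the cap at first.
- tablets_few: the shallow heap of white tablets, 15 mm high, 57 mm across, on the floor of one of the two bottles; that bottle is the started one. Origin: centre of its underside.
- tablets_many: the deep heap of white tablets, 70 mm high, 57 mm across, which fills the other bottle to the shoulder. Origin: centre of its underside.
- teal_cup: a teal glass cup, 67 mm in diameter, 66 mm tall, behind the bottles, loose. Origin: centre of its underside. Leave it alone.
- gummy_jar: a pink jar with a white ribbed lid, 78 mm in diameter, 96 mm tall, behind the bottles, loose. Origin: centre of its underside. Leave it alone.
- drops_bottle: a small brown dropper bottle with a white cap, 32 mm in diameter, 63 mm tall, nearest the robot, loose. Origin: centre of its underside. Leave it alone.
Things that resemble listed ones, but are neither listed nor needed, are in the scene too. What is shaped like the bottle_1 but yellow is not meant.

How it is judged (in metres and radians):
On the way, in this order (a step that is already met when the one before it is completed fails the run):
1. the cap of the started bottle is pushed down, still unturned, at least 2.5 mm (((horizontal distance between tablets_few and bottle_1 below 0.02 m and z of cap_1 in the frame of bottle_1 below 0.0962 m and angle between the x axis of cap_1 and the x axis of bottle_1, either way round below 0.3 rad) or (horizontal distance between tablets_few and bottle_2 below 0.02 m and z of cap_2 in the frame of bottle_2 below 0.0962 m and angle between the x axis of cap_2 and the x axis of bottle_2, either way round below 0.3 rad))), for 0.05 s.
2. that cap is twisted at least 34 degrees while still on the neck (((horizontal distance between tablets_few and bottle_1 below 0.02 m and z of cap_1 in the frame of bottle_1 below 0.1027 m and angle between the x axis of cap_1 and the x axis of bottle_1, either way round above 0.6 rad) or (horizontal distance between tablets_few and bottle_2 below 0.02 m and z of cap_2 in the frame of bottle_2 below 0.1027 m and angle between the x axis of cap_2 and the x axis of bottle_2, either way round above 0.6 rad))), for 0.05 s.
At the end, for the whole second after the job is handed in: Cap of the few-tablet bottle gripped, still, touching nothing else, its lower edge 10 to 150 mm above the rim, within 40 mm of centre; that bottle upright within 50 mm of its start; full bottle within 20 mm, cap locked; cup, jar, dropper bottle within 30 mm of their starts (((horizontal distance between tablets_few and bottle_1 below 0.02 m and z of cap_1 in the frame of bottle_1 between 0.128 and 0.27 m and horizontal distance between cap_1 and mouth_1 below 0.04 m and contact force between the fingers and cap_1 above 1 N and contact force between each of cap_1, the fingers and bottle_1 below 0.1 N and linear speed of cap_1 below 0.02 m/s and angle between each of bottle_1, bottle_2's own z axis and vertical below 0.1 rad and height (world z) of each of bottle_1, bottle_2 below 0.005 m and distance of bottle_1 from where it was at the start of the episode below 0.05 m and distance of bottle_2 from where it was at the start of the episode below 0.02 m and z of cap_2 in the frame of bottle_2 below 0.1017 m and angle between the x axis of cap_2 and the x axis of bottle_2, either way round below 0.25 rad and distance of each of teal_cup, gummy_jar, drops_bottle from where it was at the start of the episode below 0.03 m) or (horizontal distance between tablets_few and bottle_2 below 0.02 m and z of cap_2 in the frame of bottle_2 between 0.128 and 0.27 m and horizontal distance between cap_2 and mouth_2 below 0.04 m and contact force between the fingers and cap_2 above 1 N and contact force between each of cap_2, the fingers and bottle_2 below 0.1 N and linear speed of cap_2 below 0.02 m/s and angle between each of bottle_2, bottle_1's own z axis and vertical below 0.1 rad and height (world z) of each of bottle_2, bottle_1 below 0.005 m and distance of bottle_2 from where it was at the start of the episode below 0.05 m and distance of bottle_1 from where it was at the start of the episode below 0.02 m and z of cap_1 in the frame of bottle_1 below 0.1017 m and angle between the x axis of cap_1 and the x axis of bottle_1, either way round below 0.25 rad and distance of each of teal_cup, gummy_jar, drops_bottle from where it was at the start of the episode below 0.03 m))); the arm keeps its last pose, push and grip.
It fails at once if a tablet bottle is tipped or lifted (angle between any of bottle_1, bottle_2's own z axis and vertical above 0.35 rad or height (world z) of any of bottle_1, bottle_2 above 0.03 m).
It fails at once if the cap of the full bottle is turned or lifted ((horizontal distance between tablets_many and bottle_1 below 0.02 m and (angle between the x axis of cap_1 and the x axis of bottle_1, either way round above 0.5 rad or z of cap_1 in the frame of bottle_1 above 0.1047 m)) or (horizontal distance between tablets_many and bottle_2 below 0.02 m and (angle between the x axis of cap_2 and the x axis of bottle_2, either way round above 0.5 rad or z of cap_2 in the frame of bottle_2 above 0.1047 m))).
It fails at once if the teal cup is knocked away or over (distance of teal_cup from where it was at the start of the episode above 0.03 m or angle between teal_cup's own z axis and vertical above 0.4 rad).
It fails at once if the pink jar is knocked away or over (distance of gummy_jar from where it was at the start of the episode above 0.03 m or angle between gummy_jar's own z axis and vertical above 0.4 rad).
It fails at once if the small dropper bottle is knocked away or over (distance of drops_bottle from where it was at the start of the episode above 0.03 m or angle between drops_bottle's own z axis and vertical above 0.4 rad).
It also fails if it takes over 38 s, if anything falls off the work surface, if the arm or the gripper's body presses on something with over 40 N, if the wrist force passes 120 N, or if a joint passes its speed limit or range.

## Working session

There is one attempt and no reset: what is moved stays moved. The work goes in short steps, Python scripts to look and compute and a shell command to move; the robot and the scene stay as the last step left them, time stands still between calls to the robot, and variables do not carry over. Pictures are saved under pics/ and viewed, about 8 in all and at most 12, crops included, and the job is handed in when it is done.

```bash
mkdir -p pics
cat > h.py <<'E'
import numpy as np, cv2
from plant import get_obs, capture, close_job
def snap(cam,name):
    c=capture(cam); cv2.imwrite(f'pics/{name}.png',c['color'][:,:,::-1]); np.savez(f'pics/{name}.npz',**c); return c
def ray(c,u,v,z):
    R=cv2.Rodrigues(np.asarray(c['rvec'],float))[0]; t=np.asarray(c['tvec'],float).ravel()
    d=R.T@np.linalg.inv(c['mtx'])@np.array([u,v,1.]); o=-R.T@t
    return o+d*(z-o[2])/d[2]
def proj(c,p): return cv2.projectPoints(np.array([p],float),np.asarray(c['rvec'],float),np.asarray(c['tvec'],float),c['mtx'],None)[0].ravel()
E
python3 - <<'E'
from h import *
print(get_obs())
a=snap('scene','s0');b=snap('top','t0')
E
```

```text
{'time': 0.0, 'joint_positions': array([ 1.10899772e+00,  3.42706293e-01,  1.52504727e+00, -1.20162389e-06,
        1.27538061e+00, -1.46020743e-01]), 'dq': array([ 3.07276816e-05, -9.31292945e-05, -2.30402379e-03, -6.74418890e-04,
       -2.35025379e-04, -1.64108711e-03]), 'tau': array([-7.42111320e-05, -4.31220067e+01, -2.44230366e+01,  7.18578673e-02,
        5.58520469e-02, -1.14276377e-04]), 'tool_pos': array([162.96607843, 498.91399823, 404.04271799]), 'tcp_rot': array([-3.14006737e+00, -2.23158159e-04,  2.82581497e+00]), 'contact_force': array([ 0.00144723, -0.58234322,  0.4881603 ]), 'moment': array([-0.03577652, -0.04933974, -0.03325505]), 'grip_width': 91.76003169834098}
```

View pics/s0.png

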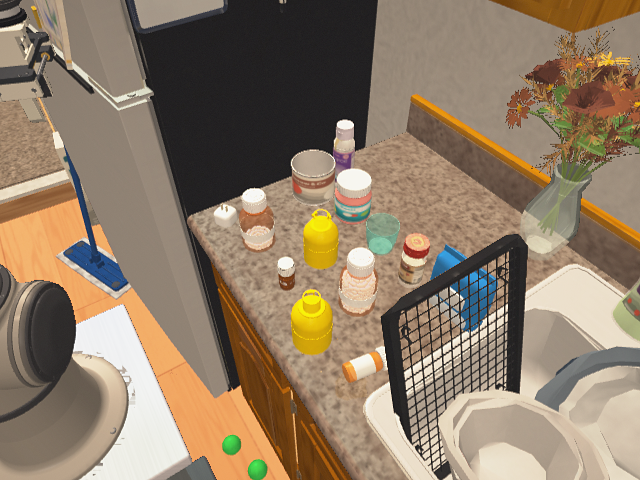

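View pics/t0.png

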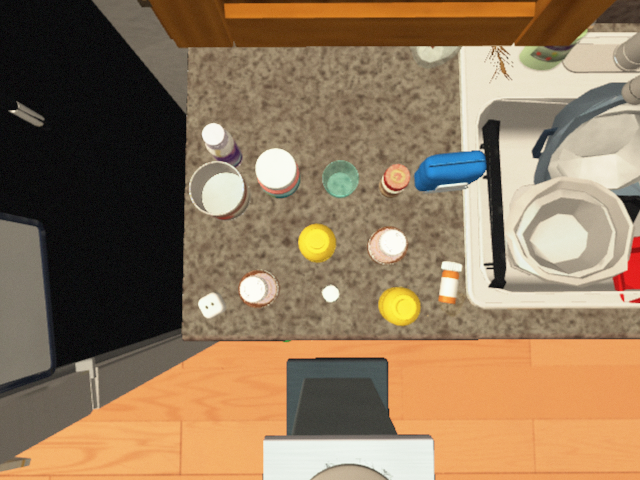

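The scene view shows two amber bottles with white caps, at (257,220) and (358,282). Lookalikes are the yellow canisters (320,240) and (311,322), the spice jar (414,258) and the white bottle (344,145). The bottle at (257,220) looks nearly empty. I'll check both in a crop.

Run:
```python
from h import *
a=cv2.imread('pics/s0.png')
f=lambda x,y:cv2.resize(a[y:y+130,x:x+90],None,fx=4,fy=4,interpolation=cv2.INTER_CUBIC)
cv2.imwrite('pics/crop0.png',np.hstack([f(215,165),f(315,210)]))
c=dict(np.load('pics/t0.npz')); im=c['color'].astype(int)
for n,(u,v) in dict(L=(253,290),R=(392,242)).items():
    w=im[v-25:v+25,u-25:u+25]; m=((w.min(2)>195)).astype(np.uint8)
    k=cv2.connectedComponentsWithStats(m); i=1+np.argmax(k[2][1:,4]); ce=k[3][i]+[u-25,v-25]
    p=ray(c,*ce,126); print(n,ce,k[2][i],p.round(1))
    s=dict(np.load('pics/s0.npz')); print('scene proj',proj(s,p),proj(s,[p[0],p[1],0]))
for n,uv,z in [('drops',(331,294),63),('yel1',(317,242),110),('yel2',(402,306),110),('cup',(341,179),66),('jar',(277,170),96),('plug',(210,305),20)]: print(n,ray(c,*uv,z).round())
```

```text
L [252.1321499  288.93491124] [ 12  12  26  25 507] [430.5 164.9 126. ]
scene proj [253.3869554  193.46505557] [259.22911024 239.83935583]
R [392.10536044 242.00554529] [ 12  13  27  26 541] [507.6 -69.5 126. ]
scene proj [360.34192717 254.25719167] [355.91032071 300.15607728]
drops [420.  33.  63.]
yel1 [510.  57. 110.]
yel2 [400. -86. 110.]
cup [628.  13.  66.]
jar [639. 127.  96.]
plug [400. 259.  20.]
```

View pics/crop0.png

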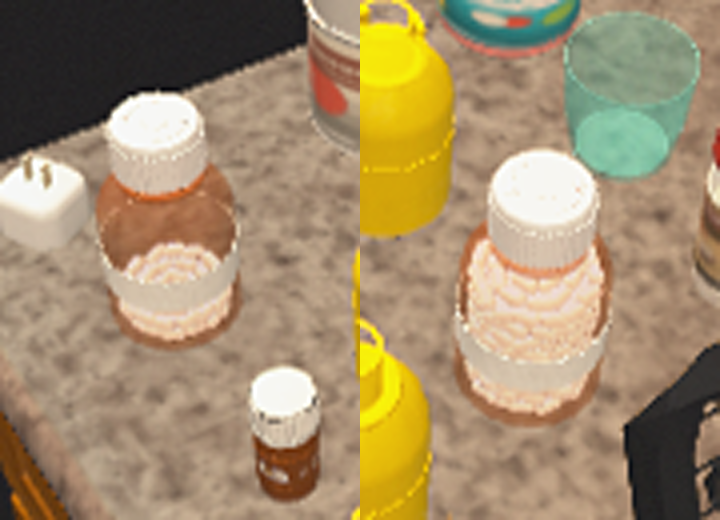

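The crop shows the left bottle (scene 257,220) with a shallow tablet heap and clear amber above the label, so it is the started one. The right one is filled to the shoulder. The started cap is at about (430,165), and the scene and top views agree on it. Next I'll check the clearance to the fridge and where the arm is.

Run:
```python
from h import *
c=dict(np.load('pics/t0.npz'));s=dict(np.load('pics/s0.npz'))
for uv in [(187,60),(183,335),(500,338)]: print(uv,ray(c,*uv,0).round())
R=cv2.Rodrigues(c['rvec'])[0]; print('cam',(-R.T@c['tvec'].ravel()).round())
R=cv2.Rodrigues(s['rvec'])[0]; print('scam',(-R.T@s['tvec'].ravel()).round())
for p in ([163,499,404],[163,499,226],[0,0,0],[430,165,300]): print(p,proj(c,p).round(),proj(s,p).round())
snap('wrist','w0')
```

```text
(187, 60) [887. 318.   0.]
(183, 335) [342. 314.   0.]
(500, 338) [ 334. -289.    0.]
cam [442.  45. 949.]
scam [ 166. -466.  697.]
[163, 499, 404] [-107.  551.] [ 0. 12.]
[163, 499, 226] [  3. 482.] [ 44. 108.]
[0, 0, 0] [350. 523.] [ 55. 419.]
[430, 165, 300] [233. 291.] [243. 112.]
```

View pics/w0.png

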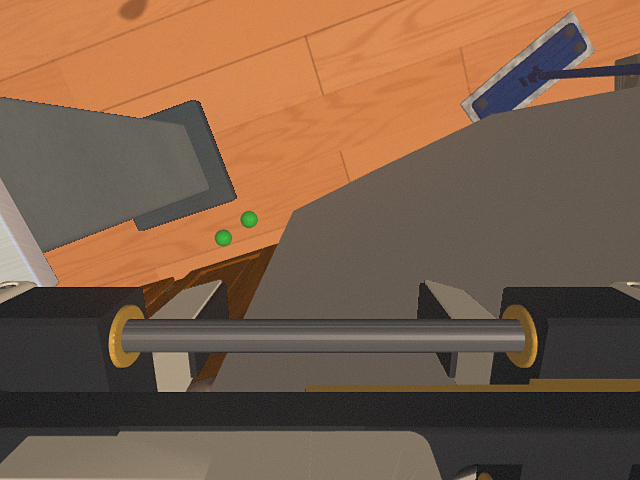

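```bash
python3 - <<'E'
from h import *
s=dict(np.load('pics/s0.npz'))
print(proj(s,[342,314,0]))
R=cv2.Rodrigues(s['rvec'])[0]; o=-R.T@s['tvec'].ravel()
for uv in [(115,5),(150,95),(165,150),(190,230),(232,390),(65,60)]:
    d=R.T@np.linalg.inv(s['mtx'])@np.array([*uv,1.]); print(uv,(o+d*(316-o[1])/d[1]).round())
E
python3 - <<'E'
import cv2
a=cv2.imread('pics/s0.png')[0:400,0:270]; cv2.imwrite('pics/fr.png',cv2.resize(a,None,fx=1.5,fy=1.5))
E
```

```text
[191.32550951 214.52667683]
(115, 5) [311. 316. 442.]
(150, 95) [325. 316. 291.]
(165, 150) [325. 316. 175.]
(190, 230) [331. 316. -43.]
(232, 390) [ 327.  316. -807.]
(65, 60) [217. 316. 380.]
```

View pics/fr.png

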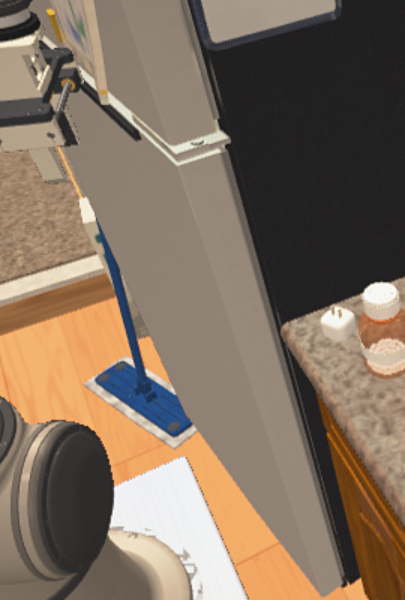

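The fridge's black side is at y≈316 and its door edge at x≈265 to 325, so I must draw in before swinging past it. I'll retract radially along −tool y.

```bash
python3 -m pendant '[[[0,-0.03,0],[0,0,0],0.0918],[[0,-0.06,0],[0,0,0],0.0918],[[0,-0.09,0],[0,0,0],0.0918],[[0,-0.12,0],[0,0,0],0.0918],[[0,-0.145,0],[0,0,0],0.0918],[[0,-0.165,0],[0,0,0],0.0918],[[0,-0.165,0],[0,0,0],0.0918]]'; python3 -c "
from h import *
print(get_obs()['joint_positions'])"
```

```text
time: 0.73
tool_pos: [110.4, 339.4, 404.5]
tcp_rot: [-3.139, -0.0, 2.826]
contact_force: [0.1, 1.2, -0.1]
grip_width: 91.8
[ 1.04055018e+00  2.73813922e-02  1.92445272e+00 -2.19031632e-04
  1.19187689e+00 -2.14369267e-01]
```

```bash
python3 -m pendant '[[[0,0,0],[0,0,-0.12],0.0918],[[0,0,0],[0,0,-0.24],0.0918],[[0,0,0],[0,0,-0.36],0.0918],[[0,0,0],[0,0,-0.48],0.0918],[[0,0,0],[0,0,-0.6],0.0918],[[0,0,0],[0,0,-0.72],0.0918],[[0,0,0],[0,0,-0.84],0.0918],[[0,0,0],[0,0,-0.96],0.0918],[[0,0,0],[0,0,-1.08],0.0918],[[0,0,0],[0,0,-1.2],0.0918]]'
python3 -m pendant '[[[0,0,0],[0,0,-0.12],0.0918],[[0,0,0],[0,0,-0.24],0.0918],[[0,0,0],[0,0,-0.36],0.0918],[[0,0,0],[0,0,-0.36],0.0918]]'
python3 - <<'E'
from h import *
from scipy.spatial.transform import Rotation as Ro
o=get_obs(); R=Ro.from_euler('xyz',o['tcp_rot']).as_matrix(); print(R.round(3)); p=o['tool_pos']
a0=np.arctan2(p[1],p[0]); r=np.hypot(p[0],p[1]); print(a0,r)
for i in range(1,11):
    da=-0.075*i; q=np.array([r*np.cos(a0+da),r*np.sin(a0+da),p[2]]); print((R.T@(q-p)/1000).round(4),-da)
E
```

```text
time: 1.57
tool_pos: [112.0, 342.8, 404.7]
tcp_rot: [3.141, 0.0, -2.252]
contact_force: [0.1, -0.0, 0.7]
grip_width: 91.6
time: 1.9
tool_pos: [112.0, 342.7, 404.7]
tcp_rot: [-3.142, 0.0, -1.893]
contact_force: [0.1, 0.8, -0.4]
grip_width: 91.9
[[-0.317 -0.948  0.   ]
 [-0.948  0.317  0.   ]
 [-0.    -0.    -1.   ]]
1.254826653157577 360.5641917652583
[ 0.0008 -0.027   0.    ] 0.075
[ 0.0037 -0.0539  0.    ] 0.15
[ 0.0086 -0.0805  0.    ] 0.22499999999999998
[ 0.0154 -0.1067  0.    ] 0.3
[ 0.0242 -0.1322  0.    ] 0.375
[ 0.0349 -0.1571  0.    ] 0.44999999999999996
[ 0.0474 -0.181  -0.    ] 0.525
[ 0.0617 -0.204  -0.    ] 0.6
[ 0.0776 -0.2258 -0.    ] 0.6749999999999999
[ 0.0952 -0.2464 -0.    ] 0.75
```

```bash
python3 -m pendant '[[[0.001,-0.027,0],[0,0,0.075],0.0918],[[0.004,-0.054,0],[0,0,0.15],0.0918],[[0.009,-0.08,0],[0,0,0.225],0.0918],[[0.016,-0.107,0],[0,0,0.3],0.0918],[[0.025,-0.132,0],[0,0,0.375],0.0918],[[0.036,-0.157,0],[0,0,0.45],0.0918],[[0.048,-0.181,0],[0,0,0.525],0.0918],[[0.062,-0.204,0],[0,0,0.6],0.0918],[[0.078,-0.226,0],[0,0,0.675],0.0918],[[0.095,-0.246,0],[0,0,0.75],0.0918]]'
python3 - <<'E'
from h import *
from scipy.spatial.transform import Rotation as Ro
o=get_obs(); R=Ro.from_euler('xyz',o['tcp_rot']).as_matrix(); print(R.round(3),o['joint_positions']); p=o['tool_pos']
print(R.T@(np.array([430.5,164.9,360])-p))
E
```

```text
time: 2.73
tool_pos: [315.6, 172.3, 404.7]
tcp_rot: [-3.142, 0.001, -2.656]
contact_force: [0.4, 0.3, 0.1]
grip_width: 91.8
[[-0.884 -0.467  0.001]
 [-0.467  0.884  0.   ]
 [-0.001 -0.    -1.   ]] [ 2.85646638e-01  3.16405639e-02  1.91930718e+00  1.22041764e-04
  1.19008259e+00 -1.77125778e+00]
[-98.12793611 -60.24914384  44.78693088]
```

```bash
python3 -m pendant '[[[-0.02,-0.012,0],[0,0,0.12],0.0918],[[-0.04,-0.024,0],[0,0,0.24],0.0918],[[-0.06,-0.036,0],[0,0,0.36],0.0918],[[-0.08,-0.048,0],[0,0,0.48],0.0918],[[-0.098,-0.06,0],[0,0,0.6],0.0918],[[-0.098,-0.06,0.01],[0,0,0.72],0.0918],[[-0.098,-0.06,0.02],[0,0,0.84],0.0918],[[-0.098,-0.06,0.03],[0,0,0.96],0.0918],[[-0.098,-0.06,0.045],[0,0,1.08],0.0918],[[-0.098,-0.06,0.045],[0,0,1.2],0.0918]]'
python3 -m pendant '[[[0,0,0],[0,0,0.1],0.0918],[[0,0,0],[0,0,0.2],0.0918],[[0,0,0],[0,0,0.2],0.0918]]'
python3 - <<'E'
from h import *
print(get_obs()['joint_positions'])
snap('wrist','w1'); snap('scene','s1')
E
```

```text
time: 3.57
tool_pos: [428.9, 166.9, 357.1]
tcp_rot: [-3.138, -0.003, 2.425]
contact_force: [-0.5, -0.9, -0.3]
grip_width: 91.9
time: 3.82
tool_pos: [429.4, 167.1, 359.4]
tcp_rot: [-3.141, -0.0, 2.229]
contact_force: [0.2, -0.2, 0.2]
grip_width: 92.0
[ 2.04498173e-01  2.71123578e-01  1.76252788e+00  1.50245878e-04
  1.10814222e+00 -4.53341922e-01]
```

View pics/w1.png

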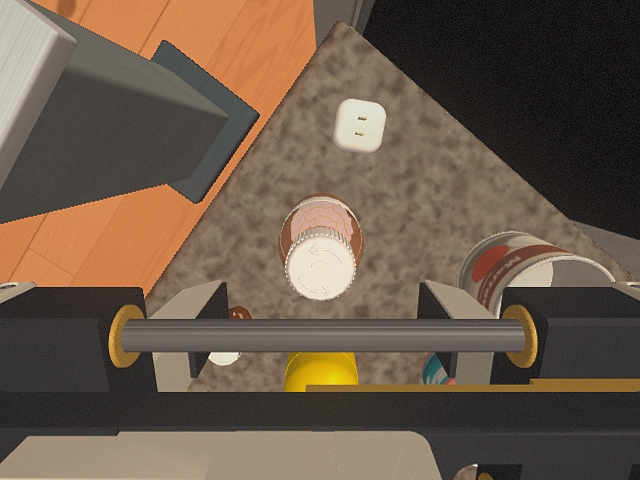

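View pics/s1.png

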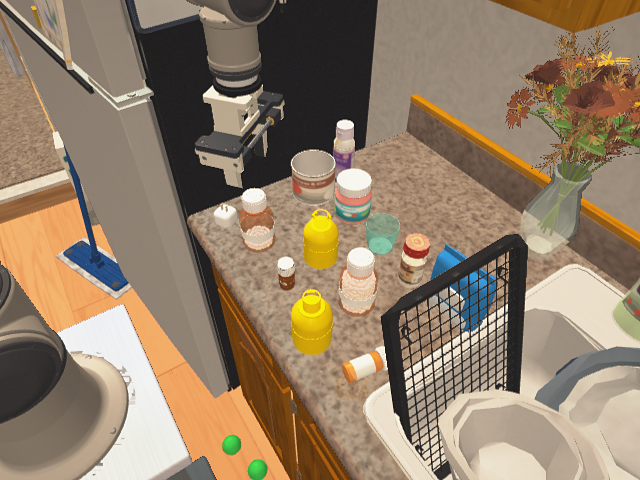

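The wrist view shows the started bottle's cap top at about (321,267), midway between the fingers. I'll measure it.

Run:
```python
from h import *
from scipy.spatial.transform import Rotation as Ro
c=dict(np.load('pics/w1.npz')); im=c['color'].astype(int)
y0,x0=220,270; w=im[y0:305,x0:370]; m=((w.min(2)>190)).astype(np.uint8)
k=cv2.connectedComponentsWithStats(m); i=1+np.argmax(k[2][1:,4]); print(k[2][i],k[3][i]+[x0,y0])
for uv in [(321,267),tuple(k[3][i]+[x0,y0])]: print(ray(c,*uv,126))
print(np.linalg.norm(ray(c,286,267,126)-ray(c,356,267,126)))
o=get_obs(); R=Ro.from_euler('xyz',o['tcp_rot']).as_matrix()
print(o['tool_pos'],R.T@(ray(c,321,267,126)-o['tool_pos']))
```

```text
[  19   18   64   62 2912] [320.85851648 268.12190934]
[429.817561   165.13169597 126.        ]
[430.20726443 164.47934822 126.        ]
44.49738323854451
[429.30076804 167.07584895 359.59256916] [ -1.87261806  -0.81091344 233.59231771]
```

```bash
python3 -m pendant '[[[-0.002,-0.001,0.02],[0,0,0],0.0918],[[-0.002,-0.001,0.04],[0,0,0],0.0918],[[-0.002,-0.001,0.06],[0,0,0],0.0918],[[-0.002,-0.001,0.075],[0,0,0],0.0918],[[-0.002,-0.001,0.086],[0,0,0],0.0918],[[-0.002,-0.001,0.086],[0,0,0],0.0918],[[-0.002,-0.001,0.086],[0,0,0],0.07],[[-0.002,-0.001,0.086],[0,0,0],0.06],[[-0.002,-0.001,0.086],[0,0,0],0.05]]'
python3 -m pendant '[[[0,0,0],[0,0,0],0.047],[[0,0,0],[0,0,0],0.045],[[0,0,0],[0,0,0],0.03],[[0,0,0],[0,0,0],0.03],[[0,0,0],[0,0,0],0.03],[[0,0,0],[0,0,0],0.03]]'
```

```text
time: 4.67
tool_pos: [429.9, 164.9, 274.6]
tcp_rot: [3.14, 0.001, 2.236]
contact_force: [-0.1, -0.5, -0.3]
grip_width: 76.3
time: 5.17
tool_pos: [429.4, 164.7, 273.8]
tcp_rot: [-3.141, 0.0, 2.236]
contact_force: [-1.3, -1.0, 2.9]
grip_width: 45.9
```

```bash
python3 -m pendant '[[[0,0,0.001],[0,0,0],0.03],[[0,0,0.002],[0,0,0],0.03],[[0,0,0.003],[0,0,0],0.03],[[0,0,0.004],[0,0,0],0.03],[[0,0,0.004],[0,0,0],0.03]]'
```

```text
time: 5.58
tool_pos: [429.5, 164.8, 270.0]
tcp_rot: [3.141, 0.0, 2.236]
contact_force: [-2.4, -1.8, 6.8]
grip_width: 45.5
```

```bash
python3 -m pendant '[[[0,0,0.0005],[0,0,0],0.03],[[0,0,0.001],[0,0,0],0.03],[[0,0,0.0015],[0,0,0],0.03],[[0,0,0.0015],[0,0,0],0.03]]'
```

```text
time: 5.92
tool_pos: [429.5, 164.8, 269.3]
tcp_rot: [3.141, 0.001, 2.236]
contact_force: [-4.0, -2.2, 14.1]
grip_width: 45.6
```

It has bottomed, at 14 N and 4.5 mm down. Next is the counter-clockwise twist, which is negative about tool z.

```bash
python3 -m pendant '[[[0,0,0.0003],[0,0,-0.05],0.03],[[0,0,0.0003],[0,0,-0.12],0.03],[[0,0,0.0003],[0,0,-0.2],0.03],[[0,0,0.0003],[0,0,-0.3],0.03],[[0,0,0.0003],[0,0,-0.4],0.03]]'; python3 -c "
from h import *
print(get_obs()['moment']);snap('wrist','w2')"
```

```text
time: 6.33
tool_pos: [429.9, 164.8, 269.2]
tcp_rot: [3.14, 0.002, 2.64]
contact_force: [-2.1, -1.3, 13.8]
grip_width: 45.7
[-0.32575223  0.31567008 -0.16819076]
```

```bash
python3 -m pendant '[[[0,0,0.0002],[0,0,-0.1],0.03],[[0,0,0.0002],[0,0,-0.2],0.03],[[0,0,0.0002],[0,0,-0.3],0.03],[[0,0,0.0002],[0,0,-0.4],0.03],[[0,0,0.0002],[0,0,-0.5],0.03],[[0,0,0.0002],[0,0,-0.6],0.03],[[0,0,0.0002],[0,0,-0.7],0.03],[[0,0,0.0002],[0,0,-0.7],0.03]]'; python3 -c "
from h import *
print(get_obs()['moment']);snap('wrist','w3')"
```

```text
time: 7.05
tool_pos: [430.4, 164.8, 269.2]
tcp_rot: [-3.141, 0.004, -2.942]
contact_force: [-1.1, -1.8, 13.3]
grip_width: 45.7
[-0.30857677  0.07215957  0.1235151 ]
```

```bash
python3 -m pendant '[[[0,0,-0.002],[0,0,0],0.03],[[0,0,-0.004],[0,0,0],0.03],[[0,0,-0.006],[0,0,0],0.03],[[0,0,-0.008],[0,0,0],0.03],[[0,0,-0.010],[0,0,0],0.03],[[0,0,-0.012],[0,0,0],0.03],[[0,0,-0.012],[0,0,0],0.03]]'
python3 - <<'E'
from h import *
print(get_obs()['moment']);s=snap('scene','s2')['color'][:,:,::-1]
a=cv2.imread('pics/s0.png'); f=lambda a:cv2.resize(a[165:265,205:300],None,fx=4,fy=4)
cv2.imwrite('pics/c2.png',np.hstack([f(a),f(s)]))
E
```

```text
time: 7.68
tool_pos: [429.3, 164.8, 279.7]
tcp_rot: [3.141, -0.001, -2.947]
contact_force: [1.4, 0.2, -0.4]
grip_width: 45.6
[-0.01183319 -0.13391326 -0.0286937 ]
```

View pics/c2.png

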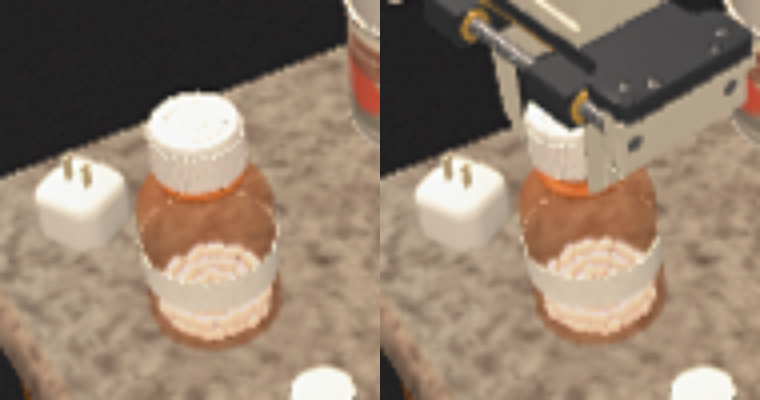

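The crop shows the bottle still on the worktop with more of the neck showing, and the force is about 0, so the cap is free. I'll lift it straight up.

```bash
python3 -m pendant '[[[0,0,-0.005],[0,0,0],0.03],[[0,0,-0.01],[0,0,0],0.03],[[0,0,-0.018],[0,0,0],0.03],[[0,0,-0.027],[0,0,0],0.03],[[0,0,-0.037],[0,0,0],0.03],[[0,0,-0.047],[0,0,0],0.03],[[0,0,-0.055],[0,0,0],0.03],[[0,0,-0.06],[0,0,0],0.03],[[0,0,-0.06],[0,0,0],0.03],[[0,0,-0.06],[0,0,0],0.03]]'; python3 -m pendant '[[[0,0,0],[0,0,0],0.03],[[0,0,0],[0,0,0],0.03],[[0,0,0],[0,0,0],0.03],[[0,0,0],[0,0,0],0.03]]'
python3 - <<'E'
from h import *
o=get_obs();print(o['moment'],np.abs(o['dq']).max());s=snap('scene','s3')['color'][:,:,::-1]
cv2.imwrite('pics/c3.png',cv2.resize(s[100:320,190:440],None,fx=2.6,fy=2.6))
E
```

```text
time: 8.57
tool_pos: [429.4, 164.8, 339.9]
tcp_rot: [3.141, 0.001, -2.947]
contact_force: [-0.2, -0.9, -0.8]
grip_width: 45.8
time: 8.9
tool_pos: [429.5, 164.8, 339.4]
tcp_rot: [3.142, -0.001, -2.947]
contact_force: [0.5, 0.2, 0.1]
grip_width: 45.4
[ 0.06983486  0.03176262 -0.02275784] 0.0032579139066198767
```

View pics/c3.png

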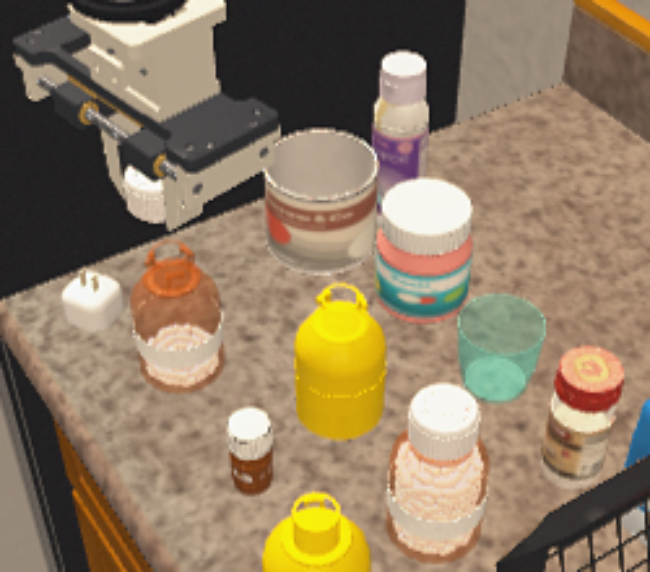

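The crop shows the cap held between the fingers above the open neck. The bottle is standing in place and the other objects haven't moved. Handing in.

```bash
python3 -c "
from plant import close_job
print(close_job())"
```

```text
the job is handed in; nothing more can be done
None
```

I opened the started bottle, the one with the shallow tablet heap at about (430, 165) mm, and handed the job in at about 9 s of the 38 s allowed; no verdict was reported. I pushed its cap down about 4.5 mm with about 14 N and turned it counter-clockwise about 63°. Then I lifted it straight off.

- **Cap:** it is held at 45.4 mm finger opening, about 46 mm above the rim by the tool height. The arm is still and the wrist force is close to zero.
- **Bottle and surroundings:** the last picture shows the bottle upright where it stood, with its mouth open. The full bottle is shut, and by eye the cup, jar and dropper bottle are where they were.
- **Not measured:** I took the cap's turn and height from the tool motion, assuming no slip in the grip.

No check failed or disagreed. The cap positions from the top and wrist cameras agreed to about 1 mm.

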